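Close a graphite casting mould and hold it shut for the pour

TASK

Finish closing the bar mould for a pour: take the spare end block that matches the one already fitted, stand it upright on the plate in the empty end of the gap between the bars, where the back bar is cut back and leaves the gap wide enough, and slide it along until it stops against the shoulder, with the front bar still drawn back. Then press the loose front bar square up against both end blocks until every joint is tight, and finish while still holding it pressed firmly shut; do not let go. Leave the longer block and the tools on the bench where they are.

Things in the scene. Friction and masses are not known exactly. Their poses are not given: they have to be found in the camera images.
- mould: Fixed half of the mould: steel plate 300 x 400 x 12 mm on the bench with a dark graphite back bar bolted on it. Origin under the plate's centre, z up; x across the bars, towards the back bar and away from the robot; y along the bars, to the left. Plate top at z = 12 mm. Turned up to 0.3 rad. Beyond the bars' ends the plate is clear. A white soapstone tick on the plate lies in the empty seat.
- back_bar (a point): Middle of the back bar's top, at 105, 0, 52 mm in the mould's frame. The bar is 250 mm long (|y| to 125) and 40 mm tall; outer face at x = 125, main inner face at x = 85 mm. At both ends (|y| from 91 to 125) it is cut back 12 mm: the cut face is at x = 97, and the shoulder of the cut, at |y| = 91, faces outward along y.
- seat_left (a point): Point on the plate top where an end block's origin lies when home in the left (+y) cut, back face on the cut face and inner face on the shoulder: 73, 106, 12 mm in the mould's frame. Axes as the mould's. One seat, left or right, holds the fitted block; the other is empty.
- seat_right (a point): The same for the right (-y) cut: 73, -106, 12 mm in the mould's frame.
- fitted_block: The end block already standing loose in its seat (left or right), within about 2 mm of home: graphite, 48 (x) x 30 (y) x 40 (z) mm, about 0.1 kg. Origin in the middle of its underside, x across the bars.
- spare_block: The matching spare block, also 48 (x) x 30 (y) x 40 (z) mm, about 0.1 kg, origin in the middle of its underside. Stands on the plate on the robot's side of the bars, turned up to 0.6 rad from the mould, to the left or right (the longer block on the other side). Its 48 mm side goes across the gap, bar to bar; take it by the two faces 30 mm apart.
- front_bar: Loose graphite bar, 28 (x) x 250 (y) x 40 (z) mm, about 0.5 kg, origin mid underside. On the plate, drawn back, up to 0.07 rad askew: gap to a cut face 50 to 74 mm, to the back bar's main face 12 mm less. Slides at 2 to 8 N. To close it push to the mould's +x at the middle of its near side, low down, and hold with 10 to 20 N. Closed on both blocks its origin is at x = 35 mm, y about 0 in the mould's frame.
- long_block: A longer end block for wider castings, 75 (x) x 30 (y) x 40 (z) mm graphite, not for this job. Stands on the plate on the robot's side; leave alone. Origin in the middle of its underside.
- paddle: Graphite paddle with wooden handle, 320 mm long, 24 mm high, on the bench to the right (-y). Leave alone. Origin near its middle.
- jacks: Glassblower's steel jacks (a sprung pair of blades), 240 mm long, 16 mm high, on the bench to the left (+y). Leave alone. Origin near its middle.
- dip_mould: Brass dip mould, an open cup 80 mm across and 85 mm high, on the bench at the left. Leave alone. Origin in the middle of its underside.
Things that resemble listed ones, but are neither listed nor needed, are in the scene too. Leave any white look-alike of the fitted_block alone. Leave any green look-alike of the spare_block alone.

How it is judged:
On the way:
1. the spare block stands upright on the plate in the empty cut, slid up to the shoulder, while the front bar is still drawn back ((((x of spare_block in the frame of seat_left between -0.01 and 0.01 m and y of spare_block in the frame of seat_left between -0.005 and 0.005 m and z of spare_block in the frame of seat_left between -0.004 and 0.004 m and angle between spare_block's own z axis and vertical below 0.06 rad) and (x of fitted_block in the frame of seat_right between -0.01 and 0.01 m and y of fitted_block in the frame of seat_right between -0.005 and 0.005 m and z of fitted_block in the frame of seat_right between -0.004 and 0.004 m and angle between fitted_block's own z axis and vertical below 0.06 rad)) or ((x of spare_block in the frame of seat_right between -0.01 and 0.01 m and y of spare_block in the frame of seat_right between -0.005 and 0.005 m and z of spare_block in the frame of seat_right between -0.004 and 0.004 m and angle between spare_block's own z axis and vertical below 0.06 rad) and (x of fitted_block in the frame of seat_left between -0.01 and 0.01 m and y of fitted_block in the frame of seat_left between -0.005 and 0.005 m and z of fitted_block in the frame of seat_left between -0.004 and 0.004 m and angle between fitted_block's own z axis and vertical below 0.06 rad))) and x of front_bar in the frame of mould below 0.0325 m), for 0.2 s.
At the end, for the whole second after the job is handed in: Both end blocks upright on the plate, within 2.5 mm of the cut face and 5 mm of the shoulder; front bar flat on the plate within 3 mm of closed, under 0.015 rad askew, ends level within 15 mm; the robot presses it with over 4 N and it nips each block with over 2.5 N ((((x of spare_block in the frame of seat_left between -0.0025 and 0.0025 m and y of spare_block in the frame of seat_left between -0.005 and 0.005 m and z of spare_block in the frame of seat_left between -0.004 and 0.004 m and angle between spare_block's own z axis and vertical below 0.06 rad) and (x of fitted_block in the frame of seat_right between -0.0025 and 0.0025 m and y of fitted_block in the frame of seat_right between -0.005 and 0.005 m and z of fitted_block in the frame of seat_right between -0.004 and 0.004 m and angle between fitted_block's own z axis and vertical below 0.06 rad)) or ((x of spare_block in the frame of seat_right between -0.0025 and 0.0025 m and y of spare_block in the frame of seat_right between -0.005 and 0.005 m and z of spare_block in the frame of seat_right between -0.004 and 0.004 m and angle between spare_block's own z axis and vertical below 0.06 rad) and (x of fitted_block in the frame of seat_left between -0.0025 and 0.0025 m and y of fitted_block in the frame of seat_left between -0.005 and 0.005 m and z of fitted_block in the frame of seat_left between -0.004 and 0.004 m and angle between fitted_block's own z axis and vertical below 0.06 rad))) and x of front_bar in the frame of mould between 0.032 and 0.0375 m and y of front_bar in the frame of mould between -0.015 and 0.015 m and z of front_bar in the frame of mould between 0.008 and 0.016 m and angle between the y axis of front_bar and the y axis of mould, either way round below 0.015 rad and angle between front_bar's own z axis and vertical below 0.04 rad and contact force between front_bar and spare_block above 2.5 N and contact force between front_bar and fitted_block above 2.5 N and contact force between any of the fingers, the arm and front_bar above 4 N); the arm keeps its last pose, push and grip.
It fails at once if the longer graphite block disturbed (moved more than 25 mm) (distance of long_block from where it was at the start of the episode above 0.025 m).
It fails at once if the graphite paddle disturbed (moved more than 25 mm) (distance of paddle from where it was at the start of the episode above 0.025 m).
It fails at once if the jacks disturbed (moved more than 25 mm) (distance of jacks from where it was at the start of the episode above 0.025 m).
It fails at once if the brass dip mould disturbed (moved more than 25 mm) (distance of dip_mould from where it was at the start of the episode above 0.025 m).
It also fails if it takes over 58 s, if anything falls off the work surface, if the arm or the gripper's body presses on something with over 40 N, if the wrist force passes 120 N, or if a joint passes its speed limit or range.

ROBOT

A 7-joint arm with a two-finger parallel gripper is mounted at the origin on the work surface. World frame = base frame: x ahead of the robot, y to its left, z up, the work surface at z = 0. Lengths are in m, angles in rad, forces in N, time in s.
With the tool pointing down it reaches from about 0.35 to 0.9 m from the base axis. Payload 8.1 kg.
Tool frame: the origin (TCP) lies at the very end of the fingers, on their centre line; the grasp point (between the pads) lies 19 mm behind it; z points along the fingers, x is the direction in which the jaws open and shut, and the axes are right-handed (so a half turn about z gives the same grasp; the last joint's range is limited). The gripper opens to 92 mm and grips with 3 to 60 N. Pads are 19 mm wide; open, the fingers measure 130 mm over their backs; the gripper's body (75 mm by 190 mm) begins 47 mm behind the grasp point.
Start: joints at [1.041, 0.434, 0.025, 1.573, -0.012, 1.134, -0.075], TCP at [0.259, -0.569, 0.227] pointing down, gripper open.
Joint ranges: [-2.62, 2.62], [-0.44, 2.09], [-1.27, 1.32], [0.08, 2.57], [-1.32, 4.46], [0.12, 2], [-2.74, 2.74]. Speed limits (rad/s): [2.22, 2.22, 3.01, 3.01, 3.14, 3.14, 3.14].

INTERFACE

Orientations are given as a rotation vector (axis times angle).
In Python, from cell import status, viewer, arm gives the robot as it stands.
- The arm moves only by the tool jog_arm, never from a script. Its argument "commands" is text: rows parted by semicolons, each of 7 numbers parted by spaces: the closure, from -1 (fully open) to 1 (shut), then the shift along the world's x, y, z normalised to -1 to 1, where 1 is 0.3 m, then the turn, a rotation vector about the world's x, y, z normalised to -1 to 1, where 1 is 2 pi rad. In form: jaw dx dy dz wx wy wz; .... A call has exactly 5 rows; each row shifts and turns the commanded pose from where the row before left it; what a row does not reach is not made up. A row lasts 1/10 s, in which the tool goes at most 50 mm and 8.59 degrees, less where a joint would pass 70% of its speed; a pose out of reach is approached as far as the arm can. A call with a number of a shift or a turn outside -1 to 1 is refused whole. A call with a gripper value outside its range is refused whole. The fingers move at their own pace and stop on an object; "force" is the grip in N (left out, the last holds). Time passes only in rows, so rows that do not move let the fingers close, or fill a call up. It gives the time, the measured TCP pose, the force and the opening at its end, in the units of the state.
- status.observe(): the state, without advancing time (a new reading comes with each control period).
- viewer.get_image(name): name is "scene" or "top"; returns a dict with "pixels" (384x512x3 uint8, red, green, blue), "z_map" (384x512 float32, m along the optical axis (not along the pixel's ray), 0 where there is no reading), "camera_matrix" (3x3 intrinsics, pixels), "R" (3x3) and "t" (3): a world point X has camera coordinates R X + t. Camera axes: x right, y down, z forward; pixel columns grow to the right and rows downward; lengths in m; the calibration is good to about 2 mm. A picture is of the moment at which its call begins.
- arm.sign_off(): hands the job in, once; it reports no verdict.
The state is a dict: "clock": time; "joints": joint angles; "dq": joint speeds; "joint_efforts": joint torques, N m; "position": TCP position; "ee_rot": TCP orientation; "force": force on the tool from outside, world axes, zero at the start; "ft_torque": the same for the moment, N m; "width": opening from 0.0 (shut) to 1.0 (fully open).
Only numpy, scipy, OpenCV 4.12 (cv2) and the standard library are available. Lean on these libraries where they do the work, as an engineer would, in place of code of your own. Each camera call takes 0.05 s, during which the arm holds its last target. There are 200 camera calls.

## Working session

There is one attempt and no reset: what is moved stays moved. The work goes in short steps, Python scripts to look and compute and a tool call to move; the robot and the scene stay as the last step left them, time stands still between calls to the robot, and variables do not carry over. Pictures are saved under pics/ and viewed, about 8 in all and at most 12, crops included, and the job is handed in when it is done.

Besides the shell and the picture viewer there is one more tool, called as name(argument=value, ...), one argument or row to a line, values as JSON. jog_arm: Moves the arm, as the interface text tells. Scaled input: -1 to 1 covers 0.3 m each way for a shift and 2 pi rad each way for a turn. Its arguments: {"type":"object","properties":{"commands":{"type":"string"},"force":{"type":"number"}},"required":["commands"]}

```bash
mkdir -p pics; ls
cat > h.py <<'E'
import numpy as np, cv2
from cell import status, viewer, arm
def pts(im):
    K=np.array(im["camera_matrix"]);R=np.array(im["R"]);t=np.array(im["t"]);z=im["z_map"]
    v,u=np.indices(z.shape)
    c=np.stack([(u-K[0,2])/K[0,0]*z,(v-K[1,2])/K[1,1]*z,z],-1)
    return (c-t)@R   # world points per pixel
def ray(im,u,v,h):
    K=np.array(im["camera_matrix"]);R=np.array(im["R"]);t=np.array(im["t"])
    d=R.T@np.linalg.inv(K)@[u,v,1];o=-R.T@t
    return o+d*(h-o[2])/d[2]
def proj(im,X):
    K=np.array(im["camera_matrix"]);p=K@(np.array(im["R"])@X+np.array(im["t"]));return p[:2]/p[2]
E
python3 - <<'E'
from h import *
s=status.observe();print({k:np.round(v,3) for k,v in s.items()})
for n in("top","scene"):
    im=viewer.get_image(n);np.savez(n+"0.npz",**im)
    print(n,im["camera_matrix"],-np.array(im["R"]).T@im["t"],np.array(im["R"]).round(2))
    cv2.imwrite(f"pics/{n}0.png",cv2.resize(im["pixels"][...,::-1],(800,600),interpolation=cv2.INTER_CUBIC))
E
```

```text
pics
{'clock': np.float64(0.0), 'joints': array([ 1.041,  0.435,  0.025,  1.574, -0.012,  1.134, -0.075]), 'dq': array([ 0.001,  0.002, -0.001,  0.   , -0.001, -0.001, -0.001]), 'joint_efforts': array([ 1.0000e-03, -6.6785e+01,  9.8500e-01, -3.1446e+01, -6.1000e-02,
        4.3000e-02,  0.0000e+00]), 'position': array([ 0.258, -0.568,  0.226]), 'ee_rot': array([-2.641e+00,  1.700e+00,  2.000e-03]), 'force': array([-0.948, -0.306,  0.046]), 'ft_torque': array([-0.018,  0.038,  0.008]), 'width': np.float64(1.001)}
top [[353.549727     0.         256.64337936]
 [  0.         353.549727   190.833494  ]
 [  0.           0.           1.        ]] [ 0.37008413 -0.01657686  1.29538108] [[-0.02 -1.   -0.02]
 [-0.99  0.03 -0.16]
 [ 0.16  0.01 -0.99]]
scene [[462.83481242   0.         250.81487767]
 [  0.         462.83481242 183.66840801]
 [  0.           0.           1.        ]] [ 0.92600935 -0.660619    1.25020089] [[ 0.9   0.44 -0.  ]
 [ 0.38 -0.76 -0.52]
 [-0.24  0.47 -0.85]]
```

View pics/top0.png

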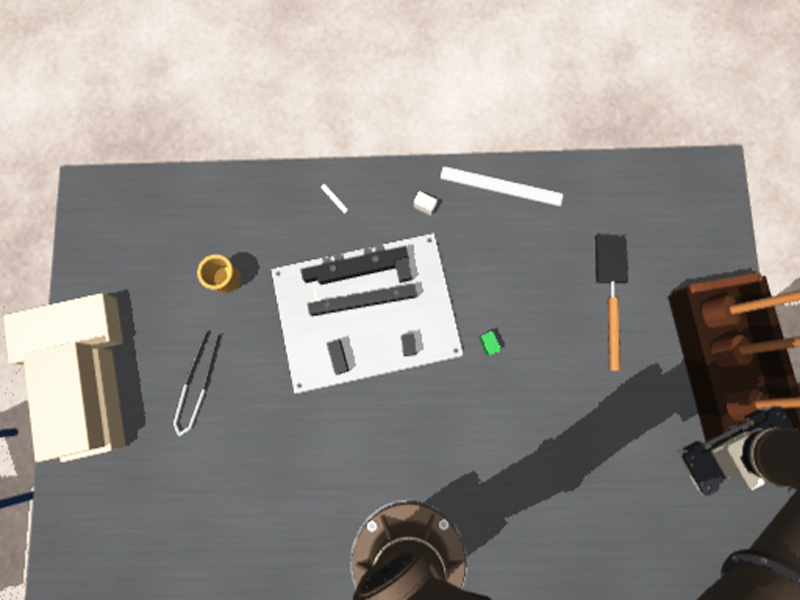

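View pics/scene0.png

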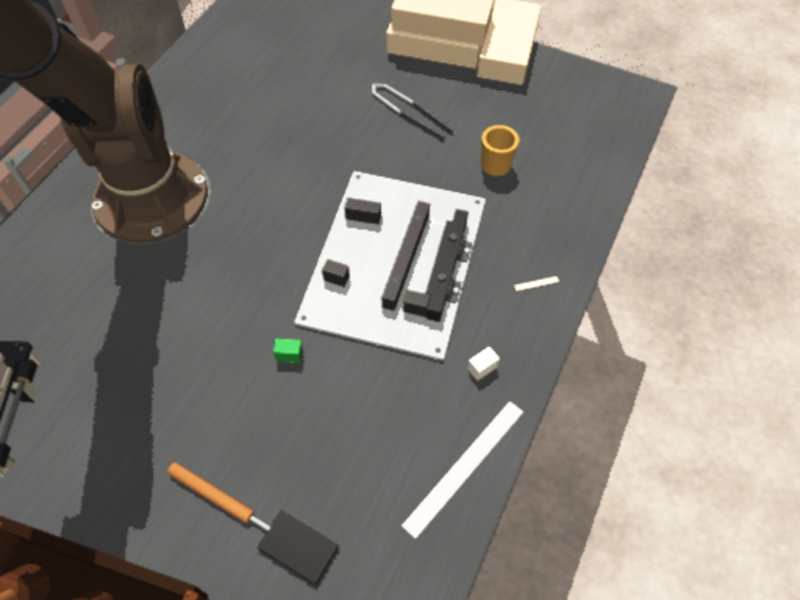

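Top view (800x600 pixels): the fitted block is at the right end of the back bar (404,268), so the left seat is empty. There are two dark blocks on the near side: (411,343), short, and (341,355), long. The green block at (490,342) and the white one at (426,202) are look-alikes.

```bash
cat >> h.py <<'E'
def comps(im,zlo=0.044,zhi=0.058,amin=25):
    P=pts(im);px=im["pixels"].astype(int)
    m=(P[...,2]>zlo)&(P[...,2]<zhi)&(P[...,0]>.3)&(P[...,0]<.85)&(abs(P[...,1])<.35)&(px.max(2)<130)
    n,l,st,c=cv2.connectedComponentsWithStats(m.astype(np.uint8),connectivity=4)
    return [(st[i],c[i],P[l==i]) for i in range(1,n) if st[i][4]>=amin]
def rect(Q):
    (cx,cy),(w,h),a=cv2.minAreaRect((Q[:,:2]*1000).astype(np.float32))
    if w<h:w,h,a=h,w,a+90
    return np.round([cx,cy,w,h,(a+90)%180-90],1)
def plate(im):
    P=pts(im);px=im["pixels"].astype(int)
    m=(abs(P[...,2]-.012)<.008)&(px.min(2)>150)&(P[...,0]>.3)&(P[...,0]<.85)&(abs(P[...,1])<.35)
    n,l,st,c=cv2.connectedComponentsWithStats(m.astype(np.uint8));i=1+np.argmax(st[1:,4])
    # corners on z=.012 through pixel rect hull
    cn=max(cv2.findContours((l==i).astype(np.uint8),cv2.RETR_EXTERNAL,cv2.CHAIN_APPROX_NONE)[0],key=cv2.contourArea)
    Q=np.array([ray(im,u,v,.012) for u,v in cv2.convexHull(cn)[:,0]])
    return rect(Q),P[l==i][:,2].mean()
E
python3 - <<'E'
from h import *
for n in("top","scene"):
    im=dict(np.load(n+"0.npz"));print(n,"plate",plate(im))
    for s,c,Q in comps(im): print(s,rect(Q),Q[:,2].mean().round(4))
im=dict(np.load("scene0.npz"));a=im["pixels"][100:225,180:320,::-1]
b=dict(np.load("top0.npz"))["pixels"][145:255,165:305,::-1]
a=cv2.resize(a,(560,500),interpolation=cv2.INTER_CUBIC)
cv2.imwrite("pics/crop1.png",cv2.resize(dict(np.load("top0.npz"))["pixels"][145:255,165:305,::-1],(800,600),interpolation=cv2.INTER_CUBIC))
E
```

```text
top plate (array([556.3,  85.4, 399. , 301.7, -78.9]), np.float64(0.012323385633660774))
[193 158  70  22 773] [655.6 104.  249.   75.2 -86.4] 0.0522
[197 182  70  19 515] [581.   89.8 247.6  27.5 -81.4] 0.0519
[257 213   9  14 103] [474.3 -14.2  47.   27.1   5.7] 0.0526
[210 217  12  22 162] [450.7 147.6  72.   28.3  15. ] 0.0518
scene plate (array([556. ,  87.6, 402.2, 301.8, -78.8]), np.float64(0.013891932868961834))
[221 127  23  11 174] [451.8 148.   71.2  31.2  15.2] 0.0526
[244 129  31  65 503] [581.8  89.6 248.1  25.1 -81.2] 0.0534
[257 134  43  68 841] [645.8 105.4 252.5  77.7 -81.9] 0.0533
[206 167  17  11 121] [475.6 -14.   44.5  28.6   5.6] 0.0527
```

View pics/crop1.png

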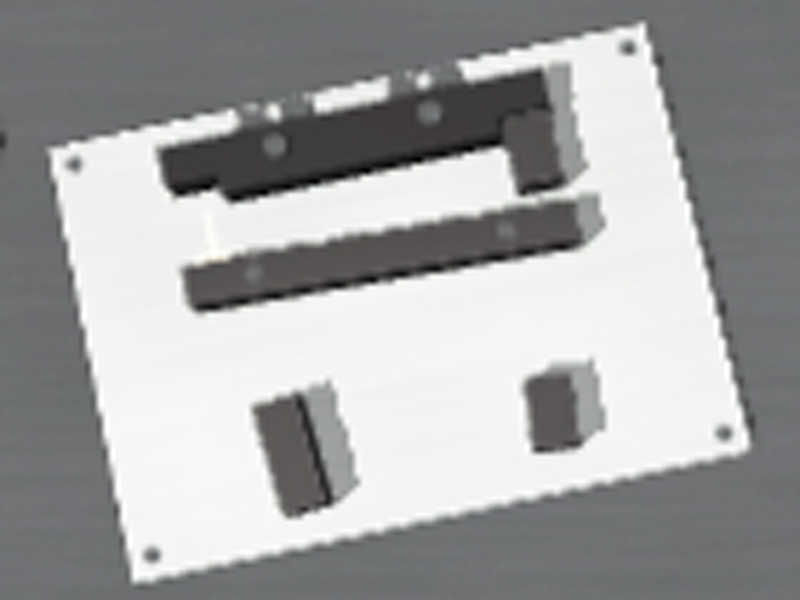

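The crop confirms the spare block. It is the short dark block at crop (555,410), measured 47x27 mm. The one at (295,455) is 72 mm, so it is the long block. The empty left seat shows the tick at (212,230). Next I move over the spare block.

jog_arm(
  commands="-1 0.0467 0.123 0 0 0 -0.0035; -1 0.0467 0.123 0 0 0 -0.0035; -1 0.0467 0.123 0 0 0 -0.0035; -1 0.0467 0.123 0 0 0 -0.0035; -1 0.0467 0.123 0 0 0 -0.0035",
  force=25,
)

```text
clock: 0.6
position: [0.3289, -0.3828, 0.2265]
ee_rot: [-2.543, 1.845, 0.001]
force: [0.5, 0.4, 0.4]
width: 1.001
```

jog_arm(
  commands="-1 0.0467 0.123 0 0 0 -0.0035; -1 0.0467 0.123 0 0 0 -0.0035; -1 0.0467 0.123 0 0 0 -0.0035; -1 0.0467 0.123 0 0 0 -0.0035; -1 0.0467 0.123 0 0 0 -0.0035",
)

```text
clock: 1.1
position: [0.3989, -0.1984, 0.2266]
ee_rot: [2.438, -1.981, -0.0]
force: [0.6, -0.7, 0.0]
width: 0.998
```

jog_arm(
  commands="-1 0.0467 0.123 0 0 0 -0.0035; -1 0.0467 0.123 0 0 0 -0.0035; -1 0.0467 0.123 0 0 0 -0.0035; -1 0.0467 0.123 0 0 0 -0.0035; -1 0.0467 0.123 0 0 0 -0.0035",
)

```text
clock: 1.6
position: [0.469, -0.014, 0.2266]
ee_rot: [2.325, -2.112, -0.0]
force: [0.7, -0.2, 0.4]
width: 1.002
```

```bash
cat >> h.py <<'E'
from scipy.spatial.transform import Rotation as Rot
def st():
    s=status.observe();M=Rot.from_rotvec(s["ee_rot"]).as_matrix()
    print("t",round(float(s["clock"]),2),"pos",np.round(s["position"],4),"jaw deg",np.degrees(np.arctan2(M[1,0],M[0,0])).round(2),"tz",M[:,2].round(4),"F",np.round(s["force"],1),"w",round(float(s["width"]),3))
    return s
E
python3 -c "
from h import *;st()"
```

```text
t 1.6 pos [ 0.469  -0.014   0.2266] jaw deg -84.52 tz [-2.e-04 -2.e-04 -1.e+00] F [ 0.7 -0.2  0.4] w 1.002
```

jog_arm(
  commands="-1 -0.0007 -0.0005 -0.15 0 0 0.0; -1 -0.0007 -0.0005 -0.15 0 0 0; -1 -0.0007 -0.0005 -0.15 0 0 0; -1 0 0 -0.12 0 0 0; -1 0 0 -0.105 0 0 0",
)

```text
clock: 2.1
position: [0.4673, -0.0159, 0.0223]
ee_rot: [2.326, -2.111, -0.002]
force: [0.2, -0.2, 0.5]
width: 0.999
```

jog_arm(
  commands="1 0 0 0 0 0 0; 1 0 0 0 0 0 0; 1 0 0 0 0 0 0; 1 0 0 0 0 0 0; 1 0 0 0 0 0 0",
)

```text
clock: 2.6
position: [0.4691, -0.016, 0.0255]
ee_rot: [-2.325, 2.111, -0.003]
force: [-0.1, 0.6, 0.1]
width: 0.614
```

jog_arm(
  commands="1 0 0 0 0 0 0; 1 0 0 0 0 0 0; 1 0 0 0 0 0 0; 1 0 0 0 0 0 0; 1 0 0 0 0 0 0",
)

```text
clock: 3.1
position: [0.4683, -0.0158, 0.0244]
ee_rot: [-2.326, 2.111, -0.0]
force: [-0.2, 0.4, 4.2]
width: 0.326
```

jog_arm(
  commands="1 0 0 0.02 0 0 0; 1 0 0 0.06 0 0 0; 1 0 0 0.1 0 0 0; 1 0 0 0.1 0 0 0; 1 0 0 0.02 0 0 0",
)

```text
clock: 3.6
position: [0.4698, -0.0158, 0.1172]
ee_rot: [-2.324, 2.109, -0.005]
force: [0.1, 0.6, -1.9]
width: 0.323
```

Run:
```python
from h import *
st()
for n in("top","scene"):
    im=viewer.get_image(n);np.savez(n+"1.npz",**im)
    print(n,"plate",plate(im))
    P=pts(im)
    # back bar region: print mould-frame edges of tall dark top
    th=np.radians(11.1);R=np.array([[np.cos(th),np.sin(th)],[-np.sin(th),np.cos(th)]])
    for s,c,Q in comps(im):
        q=(Q[:,:2]-[.556,.0865])@R.T*1000
        print(s,rect(Q),"mould lo/hi",np.percentile(q,[1,99],axis=0).round(1).tolist())
    q=(P[...,:2]-[.556,.0865])@R.T*1000; T=(P[...,2]>.044)&(P[...,2]<.058)
    for lo,hi in((95,120),(60,85),(-60,60),(-85,-60),(-120,-97)):
        m=T&(q[...,1]>lo)&(q[...,1]<hi)&(q[...,0]>0)&(q[...,0]<140)
        x=np.sort(q[...,0][m]); g=np.where(np.diff(x)>4)[0]
        e=[x[0]]+[v for i in g for v in(x[i],x[i+1])]+[x[-1]] if len(x) else []
        print((lo,hi),np.round(e,1))
p=dict(np.load("scene1.npz"))["pixels"][70:220,150:350,::-1]
cv2.imwrite("pics/s1.png",cv2.resize(p,(800,600),interpolation=cv2.INTER_CUBIC))
```

```text
t 3.6 pos [ 0.4698 -0.0158  0.1172] jaw deg -84.46 tz [ 0.0044  0.     -1.    ] F [ 0.1  0.6 -1.9] w 0.323
top plate (array([556.3,  85.4, 398.9, 301.8, -78.9]), np.float64(0.012437311632953163))
[193 158  70  23 775] [648.7 104.  247.5  74.7 -83.2] mould lo/hi [[52.3, -122.9], [126.0, 118.9]]
[197 182  69  19 420] [580.8  89.7 246.8  26.9 -81.1] mould lo/hi [[12.3, -120.8], [40.2, 120.3]]
[210 217  13  22 166] [450.3 147.1  72.2  27.8  15.6] mould lo/hi [[-127.0, 65.5], [-56.9, 94.6]]
(95, 120) [ 16.3  43.9  97.8 126.6]
(60, 85) [ 15.3  43.   86.3 127.4]
(-60, 60) [ 10.2  42.4  85.5 128.9]
(-85, -60) [ 17.9  37.2  86.6 127. ]
(-120, -97) [ 19.2  35.8  49.2 126.5]
scene plate (array([556.1,  87.1, 404.8, 302.2, -79. ]), np.float64(0.013881660979062863))
[226 128  18  11 124] [460.  149.8  53.4  31.1  14.9] mould lo/hi [[-107.6, 65.1], [-55.9, 93.8]]
[244 130  31  64 486] [581.1  90.7 248.4  25.5 -81.2] mould lo/hi [[11.4, -123.5], [41.4, 119.0]]
[257 135  42  67 824] [646.5 103.5 252.9  77.8 -82.2] mould lo/hi [[50.9, -124.7], [126.1, 117.9]]
(95, 120) [ 13.4  42.2  96.2 124.3]
(60, 85) [ 13.1  41.4  84.7 127.4]
(-60, 60) [  7.5  40.   84.  128.5]
(-85, -60) [  6.4  34.3  84.3 126.8]
(-120, -97) [  5.6  33.1  47.4 124.5]
```

View pics/s1.png

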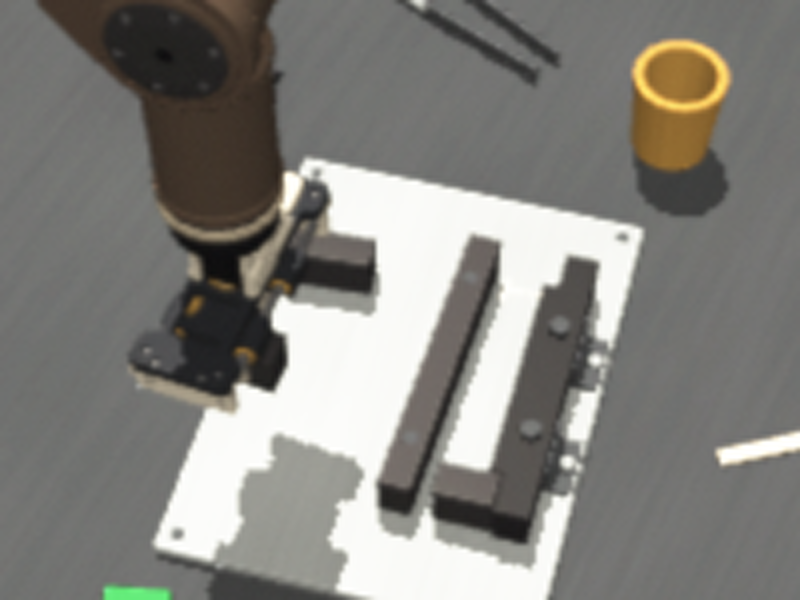

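jog_arm(
  commands="1 0.04 0.0856 0 0 0 0.0015; 1 0.04 0.0856 0 0 0 0.0015; 1 0.04 0.0856 0 0 0 0.0015; 1 0.04 0.0856 0 0 0 0.0016; 1 0.04 0.0856 0 0 0 0.0016",
)

```text
clock: 4.2
position: [0.5276, 0.1132, 0.1125]
ee_rot: [2.375, -2.052, -0.002]
force: [0.3, -0.2, -0.9]
width: 0.325
```

jog_arm(
  commands="1 0.04 0.0856 0 0 0 0.0015; 1 0.04 0.0856 0 0 0 0.0015; 1 0.04 0.0856 0 0 0 0.0015; 1 0.04 0.0856 0 0 0 0.0016; 1 0.04 0.0856 0 0 0 0.0016",
)

```text
clock: 4.7
position: [0.5877, 0.2414, 0.112]
ee_rot: [2.424, -1.994, -0.002]
force: [0.9, 0.6, -1.1]
width: 0.324
```

jog_arm(
  commands="1 0 0 -0.1 0 0 0; 1 0 0 -0.09 0 0 0; 1 0 0 -0.07 0 0 0; 1 0 0 -0.02 0 0 0; 1 0 0 0 0 0 0",
)

```text
clock: 5.2
position: [0.5869, 0.2403, 0.0283]
ee_rot: [2.423, -1.994, -0.002]
force: [-0.2, 0.8, -0.5]
width: 0.324
```

Run:
```python
from h import *
st()
for n in("top","scene"):
    im=viewer.get_image(n);np.savez(n+"2.npz",**im)
st()
a=dict(np.load("scene2.npz"))["pixels"][80:200,190:350,::-1]
cv2.imwrite("pics/s2.png",cv2.resize(a,(800,600),interpolation=cv2.INTER_CUBIC))
```

```text
t 5.2 pos [0.5869 0.2403 0.0283] jaw deg -78.9 tz [-0.0034 -0.0016 -1.    ] F [-0.2  0.8 -0.5] w 0.324
t 5.3 pos [0.5885 0.2411 0.0306] jaw deg -78.9 tz [ 3.e-04  2.e-04 -1.e+00] F [ 0.1  0.5 -0.3] w 0.326
```

View pics/s2.png

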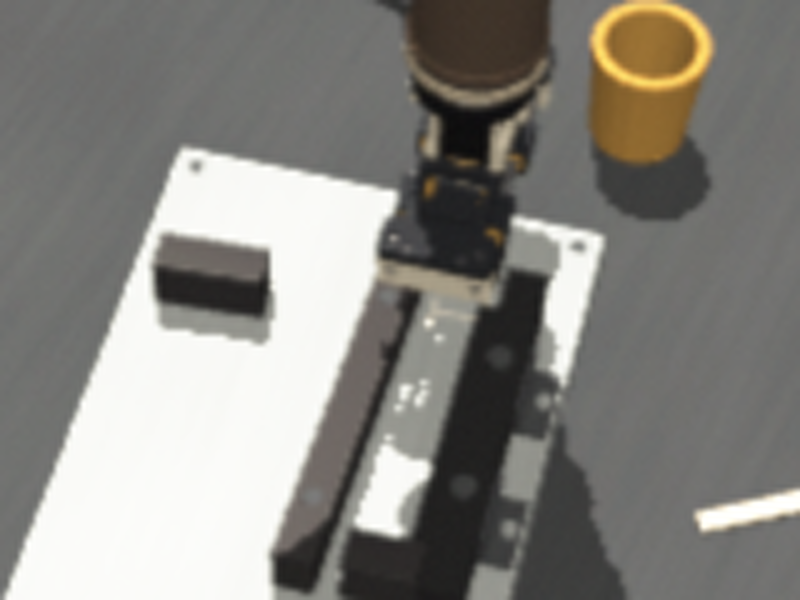

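jog_arm(
  commands="1 0.0042 0.0008 0 0 0 0; 1 0.0042 0.0008 -0.008 0 0 0; 1 0 0 -0.008 0 0 0; 1 0 0 0 0 0 0; 1 0 0 0 0 0 0",
)

```text
clock: 5.8
position: [0.5907, 0.2413, 0.0255]
ee_rot: [2.426, -1.996, 0.0]
force: [0.2, 0.9, -0.6]
width: 0.325
```

jog_arm(
  commands="1 0.004 -0.02 0 0 0 0; 1 0.004 -0.02 0 0 0 0; 1 0.004 -0.02 0 0 0 0; 1 0.004 -0.02 0 0 0 0; 1 0 0 0 0 0 0",
)

```text
clock: 6.3
position: [0.596, 0.2156, 0.0254]
ee_rot: [2.423, -1.998, 0.001]
force: [-0.2, -0.1, -1.7]
width: 0.323
```

```bash
cat >> h.py <<'E'
def mf(p):
    th=np.radians(11.1);R=np.array([[np.cos(th),np.sin(th)],[-np.sin(th),np.cos(th)]])
    return (R@(np.array(p)[:2]-[.556,.0865])*1000).round(1)
E
python3 - <<'E'
from h import *
s=st();print(mf(s["position"]))
for n in("top","scene"):
    im=viewer.get_image(n)
    for q,c,Q in comps(im): print(n,q,rect(Q))
s=st();print(mf(s["position"]))
E
```

```text
t 6.3 pos [0.596  0.2156 0.0254] jaw deg -79.01 tz [ 1.e-04 -1.e-03 -1.e+00] F [-0.2 -0.1 -1.7] w 0.323
[ 64.1 118.9]
top [211 157  52  22 561] [653.9  69.8 179.2  77.9 -82.4]
top [201 167  10   6  33] [659.  181.2  34.3  15.3 -67.1]
top [221 182  46  14 332] [587.5  46.6 160.   26.7 -81.6]
scene [221 127  23  12 163] [451.9 148.1  69.6  30.2  15.2]
scene [257 133  43  68 877] [646.  105.5 253.7  77.2 -82.2]
scene [244 142  26  52 393] [586.3  61.3 191.4  25.1 -81.6]
t 6.4 pos [0.5956 0.2171 0.0255] jaw deg -78.94 tz [ 0.e+00  1.e-04 -1.e+00] F [ 0.1  0.3 -1.1] w 0.325
[ 64.  120.5]
```

jog_arm(
  commands="1 0.0014 -0.0075 0 0 0 0; 1 0.0014 -0.0075 0 0 0 0; 1 0.0014 -0.0075 0 0 0 0; 1 0.0014 -0.0075 0 0 0 0; 1 0 0 0 0 0 0",
)

```text
clock: 6.9
position: [0.5973, 0.2078, 0.0254]
ee_rot: [2.425, -1.997, 0.0]
force: [-0.2, 0.7, -0.7]
width: 0.328
```

jog_arm(
  commands="1 0.0007 -0.0035 0 0 0 0; 1 0.0007 -0.0035 0 0 0 0; 1 0 0 0 0 0 0; 1 0 0 0 0 0 0; 1 0 0 0 0 0 0",
)

```text
clock: 7.4
position: [0.5976, 0.2064, 0.0254]
ee_rot: [-2.426, 1.996, 0.0]
force: [-0.1, -0.3, -0.3]
width: 0.324
```

jog_arm(
  commands="1 0.0007 -0.0035 0 0 0 0; 1 0.0007 -0.0035 0 0 0 0; 1 0 0 0 0 0 0; 1 0 0 0 0 0 0; 1 0 0 0 0 0 0",
)

```text
clock: 7.9
position: [0.5981, 0.2042, 0.0255]
ee_rot: [-2.426, 1.996, -0.0]
force: [0.4, -0.4, -2.0]
width: 0.328
```

jog_arm(
  commands="1 0.0007 -0.0033 0 0 0 0; 1 0 0 0 0 0 0; 1 0.0007 -0.0033 0 0 0 0; 1 0 0 0 0 0 0; 1 0 0 0 0 0 0",
)

```text
clock: 8.4
position: [0.5984, 0.2023, 0.0255]
ee_rot: [-2.426, 1.996, 0.0]
force: [0.2, 0.3, -1.2]
width: 0.324
```

jog_arm(
  commands="1 0.0007 -0.0033 0 0 0 0; 1 0 0 0 0 0 0; 1 0.0007 -0.0033 0 0 0 0; 1 0 0 0 0 0 0; 1 0 0 0 0 0 0",
)

```text
clock: 8.9
position: [0.5984, 0.2023, 0.0255]
ee_rot: [-2.426, 1.993, 0.002]
force: [-1.5, 6.7, -2.5]
width: 0.322
```

jog_arm(
  commands="1 0 0 -0.003 0 0 0; 1 0 0 -0.001 0 0 0; 1 0 0 0 0 0 0; 1 0 0 0 0 0 0; 1 0 0 0 0 0 0",
)

```text
clock: 9.4
position: [0.5987, 0.2023, 0.0247]
ee_rot: [-2.426, 1.993, 0.002]
force: [-2.0, 6.5, 0.8]
width: 0.324
```

Run:
```python
from h import *
for i in range(3):
    s=st();print(mf(s["position"]));viewer.get_image("top")
```

```text
t 9.4 pos [0.5987 0.2023 0.0247] jaw deg -78.81 tz [ 4.0e-04  2.2e-03 -1.0e+00] F [-2.   6.5  0.8] w 0.324
[ 64.2 105.4]
t 9.45 pos [0.5987 0.2023 0.0247] jaw deg -78.81 tz [ 4.0e-04  2.3e-03 -1.0e+00] F [-2.4  6.5 -0. ] w 0.328
[ 64.2 105.4]
t 9.5 pos [0.5987 0.2023 0.0247] jaw deg -78.81 tz [ 5.0e-04  2.3e-03 -1.0e+00] F [-2.7  6.7  1.4] w 0.324
[ 64.2 105.4]
```

jog_arm(
  commands="1 -0.0007 0.0035 0 0 0 0; 1 0 0 0 0 0 0; 0 0 0 0 0 0 0; -0.3 0 0 0 0 0 0; -0.3 0 0 0 0 0 0",
)

```text
clock: 10.05
position: [0.599, 0.2001, 0.0241]
ee_rot: [2.424, -1.997, 0.001]
force: [0.1, -0.6, 0.6]
width: 0.536
```

jog_arm(
  commands="-0.3 0 0 0 0 0 0; -0.3 0 0 0 0 0 0; -0.3 0 0 0 0 0 0; -0.3 0 0 0 0 0 0; -0.3 0 0 0.02 0 0 0",
)

```text
clock: 10.55
position: [0.5981, 0.2009, 0.0297]
ee_rot: [2.425, -1.996, -0.001]
force: [-0.2, -0.2, 0.3]
width: 0.649
```

jog_arm(
  commands="-0.3 0 0 0.05 0 0 0; -0.3 0 0 0.1 0 0 0; -0.3 0 0 0.16 0 0 0; -0.3 0 0 0.16 0 0 0; -0.3 0 0 0.1 0 0 0",
)

```text
clock: 11.05
position: [0.5997, 0.2021, 0.2067]
ee_rot: [-2.422, 1.993, -0.004]
force: [0.3, 0.8, -0.1]
width: 0.65
```

jog_arm(
  commands="1 -0.16 -0.04 0 0 0 0.01; 1 -0.16 -0.04 0 0 0 0.02; 1 -0.16 -0.04 0 0 0 0.02; 1 -0.16 -0.04 0 0 0 0.02; 1 -0.1 -0.04 0 0 0 0.02",
)

```text
clock: 11.55
position: [0.3734, 0.1407, 0.2021]
ee_rot: [2.89, -1.23, 0.002]
force: [0.6, -0.5, 0.2]
width: 0.266
```

Run:
```python
from h import *
st()
th=np.radians(11.1);R=np.array([[np.cos(th),np.sin(th)],[-np.sin(th),np.cos(th)]])
for n in("top","scene"):
    im=viewer.get_image(n);np.savez(n+"3.npz",**im)
    for s,c,Q in comps(im):
        q=(Q[:,:2]-[.556,.0865])@R.T*1000
        print(n,s,rect(Q),"mould lo/hi",np.percentile(q,[1,99],axis=0).round(1).tolist())
a=dict(np.load("scene3.npz"))["pixels"][80:200,190:350,::-1]
cv2.imwrite("pics/s3.png",cv2.resize(a,(800,600),interpolation=cv2.INTER_CUBIC))
```

```text
t 11.55 pos [0.3734 0.1407 0.2021] jaw deg -46.12 tz [ 7.0e-04 -1.3e-03 -1.0e+00] F [ 0.6 -0.5  0.2] w 0.266
top [ 193  158   74   43 1391] [625.   98.2 247.9 122.2 -79.8] mould lo/hi [[9.7, -122.7], [125.2, 118.8]]
top [210 217   8  13  61] [467.9 151.4  35.5  28.4  18.4] mould lo/hi [[-91.8, 68.6], [-55.8, 94.9]]
top [214 230   9   8  47] [428.7 136.8  26.9  22.7  44.9] mould lo/hi [[-126.6, 64.1], [-100.9, 89.1]]
scene [221 127  23  12 158] [452.5 147.4  70.2  32.4  14.6] mould lo/hi [[-123.5, 64.3], [-55.3, 95.2]]
scene [ 244  129   56   72 1440] [626.7 100.4 255.  116.7 -81.7] mould lo/hi [[13.0, -123.9], [124.5, 118.4]]
```

View pics/s3.png

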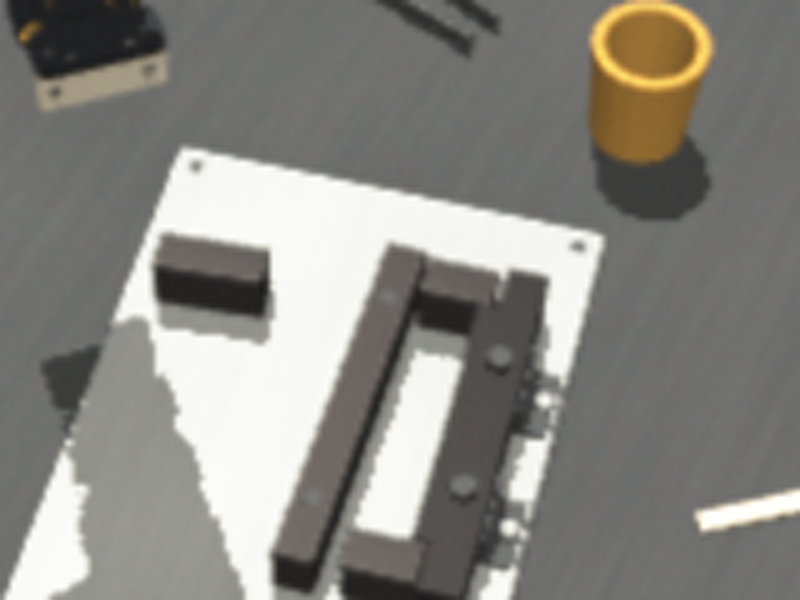

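The spare stands in the left cut, at crop (460,285). It is on the shoulder, a few mm off the cut face, and the bar is still drawn back. Now I go behind the front bar with the jaws shut.

jog_arm(
  commands="1 0.109 -0.039 0 0 0 -0.0182; 1 0.109 -0.039 0 0 0 -0.0182; 1 0.109 -0.039 0 0 0 -0.0182; 1 0.109 -0.039 0 0 0 -0.0182; 1 0.109 -0.039 0 0 0 -0.0182",
)

```text
clock: 12.15
position: [0.5424, 0.0823, 0.2023]
ee_rot: [-2.413, 2.011, -0.002]
force: [0.9, 0.2, 0.2]
width: 0.004
```

jog_arm(
  commands="1 0 0 -0.14 0 0 0; 1 0 0 -0.14 0 0 0; 1 0 0 -0.13 0 0 0; 1 0 0 -0.1 0 0 0; 1 0 0 -0.05 0 0 0",
)

```text
clock: 12.65
position: [0.5398, 0.0826, 0.0313]
ee_rot: [2.417, -2.004, -0.002]
force: [0.4, -0.6, -0.5]
width: 0.005
```

Run:
```python
from h import *
for i in range(3):
    s=st();print(mf(s["position"]));im=viewer.get_image("scene")
a=im["pixels"][80:230,180:380,::-1]
cv2.imwrite("pics/s4.png",cv2.resize(a,(800,600),interpolation=cv2.INTER_CUBIC))
```

```text
t 12.65 pos [0.5398 0.0826 0.0313] jaw deg -79.34 tz [-2.2e-03 -7.0e-04 -1.0e+00] F [ 0.4 -0.6 -0.5] w 0.005
[-16.6  -0.8]
t 12.7 pos [0.5392 0.0825 0.0301] jaw deg -79.33 tz [-3.6e-03 -9.0e-04 -1.0e+00] F [-0.2  0.4 -2. ] w 0.003
[-17.3  -0.7]
t 12.75 pos [0.5397 0.0826 0.0318] jaw deg -79.32 tz [-2.7e-03 -8.0e-04 -1.0e+00] F [-0.4 -0.3  0. ] w 0.004
[-16.8  -0.7]
```

View pics/s4.png

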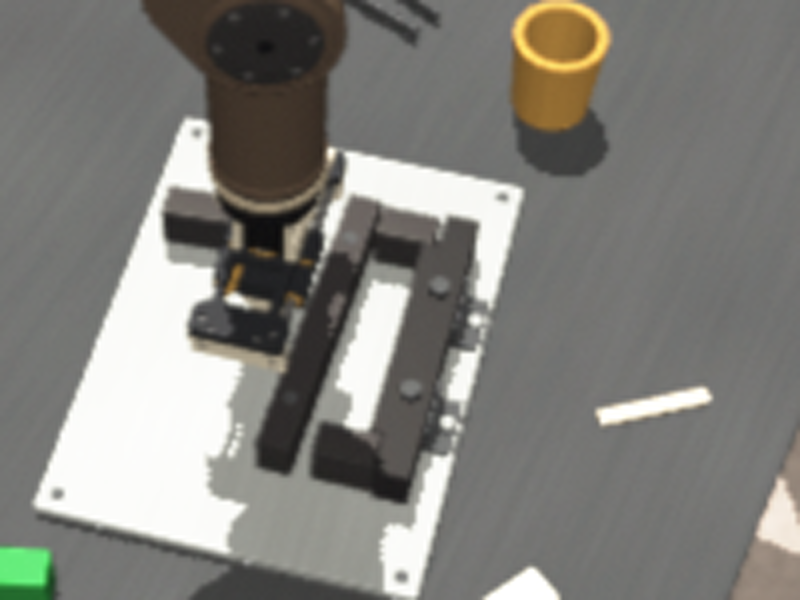

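jog_arm(
  commands="1 0 0 -0.024 0 0 0.0006; 1 0 0 -0.024 0 0 0.0006; 1 0.013 0.0026 0 0 0 0; 1 0.013 0.0026 0 0 0 0; 1 0.013 0.0026 0 0 0 0",
)

```text
clock: 13.3
position: [0.5527, 0.0853, 0.0193]
ee_rot: [-2.426, 1.995, -0.001]
force: [-0.6, -0.0, 0.2]
width: 0.007
```

jog_arm(
  commands="1 0.0066 0.0013 0 0 0 0; 1 0.0066 0.0013 0 0 0 0; 1 0.0066 0.0013 0 0 0 0; 1 0.0066 0.0013 0 0 0 0; 1 0.0066 0.0013 0 0 0 0",
)

```text
clock: 13.8
position: [0.5615, 0.0868, 0.0187]
ee_rot: [2.426, -1.995, -0.0]
force: [-2.9, -0.5, 1.5]
width: 0.006
```

Run:
```python
from h import *
for i in range(3):
    s=st();print(mf(s["position"]));im=viewer.get_image("top")
```

```text
t 13.8 pos [0.5615 0.0868 0.0187] jaw deg -78.84 tz [-7.e-04 -4.e-04 -1.e+00] F [-2.9 -0.5  1.5] w 0.006
[ 5.5 -0.8]
t 13.85 pos [0.5622 0.087  0.0188] jaw deg -78.84 tz [ 1.e-04 -1.e-04 -1.e+00] F [-0.5 -1.2  0.1] w 0.004
[ 6.1 -0.7]
t 13.9 pos [0.5621 0.087  0.0187] jaw deg -78.84 tz [ 3.e-04 -0.e+00 -1.e+00] F [-0.4 -0.8 -1. ] w 0.003
[ 6.1 -0.7]
```

Contact is made and the bar is moving. I keep pushing in small steps.

jog_arm(
  commands="1 0.0033 0.0007 0 0 0 0; 1 0.0033 0.0007 0 0 0 0; 1 0.0033 0.0007 0 0 0 0; 1 0.0033 0.0007 0 0 0 0; 1 0 0 0 0 0 0",
)

```text
clock: 14.45
position: [0.5658, 0.0879, 0.0188]
ee_rot: [2.427, -1.995, -0.0]
force: [-2.8, -0.9, 0.6]
width: 0.005
```

jog_arm(
  commands="1 0.0033 0.0007 0 0 0 0; 1 0.0033 0.0007 0 0 0 0; 1 0.0033 0.0007 0 0 0 0; 1 0 0 0 0 0 0; 1 0 0 0 0 0 0",
)

```text
clock: 14.95
position: [0.5666, 0.0881, 0.0186]
ee_rot: [2.425, -1.993, -0.003]
force: [-10.2, -2.3, 8.3]
width: 0.006
```

Run:
```python
from h import *
for i in range(2):
    s=st();print(mf(s["position"]));im=viewer.get_image("scene")
a=im["pixels"][80:230,180:380,::-1]
cv2.imwrite("pics/s5.png",cv2.resize(a,(800,600),interpolation=cv2.INTER_CUBIC))
for s,c,Q in comps(im):
    print(s,rect(Q))
```

```text
t 14.95 pos [0.5666 0.0881 0.0186] jaw deg -78.83 tz [-0.0038 -0.0011 -1.    ] F [-10.2  -2.3   8.3] w 0.006
[10.7 -0.4]
t 15.0 pos [0.5666 0.0882 0.0186] jaw deg -78.82 tz [-0.0038 -0.0011 -1.    ] F [-10.5  -2.4   7.2] w 0.003
[10.7 -0.4]
[221 128  22  11 158] [452.1 148.1  70.5  30.4  13.7]
[ 249  130   50   72 1262] [631.   99.2 248.1 106.3 -80.7]
```

View pics/s5.png

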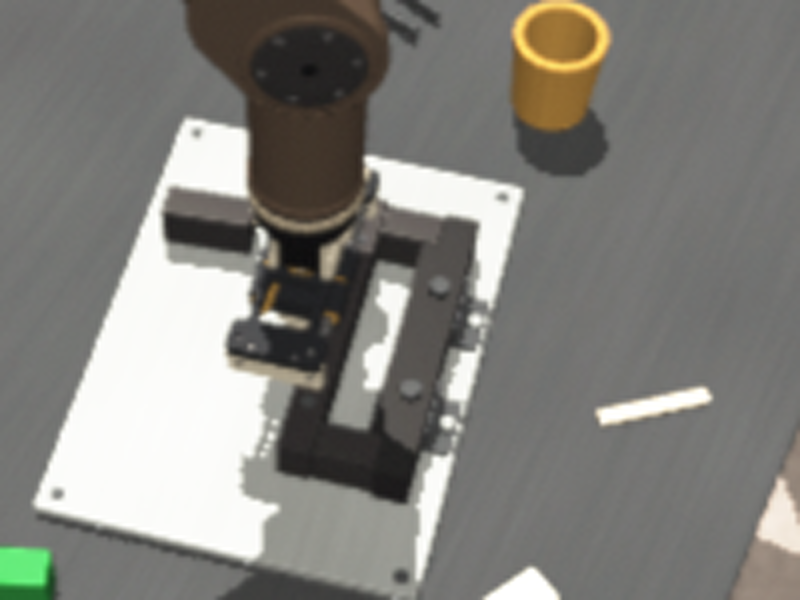

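jog_arm(
  commands="1 0.0033 0.0007 0 0 0 0; 1 0 0 0 0 0 0; 1 0.0024 0.0005 0 0 0 0; 1 0 0 0 0 0 0; 1 0 0 0 0 0 0",
)

```text
clock: 15.55
position: [0.5665, 0.0881, 0.0185]
ee_rot: [2.423, -1.991, -0.006]
force: [-16.8, -2.9, 12.5]
width: 0.005
```

Run:
```python
from h import *
th=np.radians(11.1);R=np.array([[np.cos(th),np.sin(th)],[-np.sin(th),np.cos(th)]])
for n in("scene","top","top"):
    s=st();print(mf(s["position"]));im=viewer.get_image(n)
    P=pts(im);q=(P[...,:2]-[.556,.0865])@R.T*1000;T=(P[...,2]>.044)&(P[...,2]<.058)
    for lo in range(-120,120,20):
        m=T&(q[...,1]>lo)&(q[...,1]<lo+20)&(q[...,0]>0)&(q[...,0]<140)
        x=np.sort(q[...,0][m]); g=np.where(np.diff(x)>4)[0]
        if len(x):print(lo,np.round([x[0]]+[v for i in g for v in(x[i],x[i+1])]+[x[-1]],1),end=' ')
    print()
a=im["pixels"][145:255,165:305,::-1]
cv2.imwrite("pics/t6.png",cv2.resize(a,(800,600),interpolation=cv2.INTER_CUBIC))
```

```text
t 15.55 pos [0.5665 0.0881 0.0185] jaw deg -78.82 tz [-0.0068 -0.0021 -1.    ] F [-16.8  -2.9  12.5] w 0.005
[10.6 -0.4]
-120 [ 21.  124.4] -100 [ 20.2 124.1] -80 [ 20.9  48.5  84.3 126. ] -60 [ 39.6  48.9  84.  128.6] -40 [ 37.6  48.8  84.3 128.3] -20 [ 25.4  25.4  34.5  48.9  84.2 124.1] 0 [ 40.5  48.5  85.1 124.1] 20 [ 41.6  48.6  84.3 127.9] 40 [ 41.3  47.8  84.3 127.7] 60 [ 36.2  48.4  84.6 127.4] 80 [ 33.3 124.4] 100 [ 35.1 124.3] 
t 15.6 pos [0.5665 0.0881 0.0185] jaw deg -78.82 tz [-0.0068 -0.0021 -1.    ] F [-15.5  -3.   12.4] w 0.006
[10.6 -0.4]
-120 [ 22.8 125.7] -100 [ 24.6  27.3  39.2  42.7  54.1  54.1  58.2  58.2  65.9 126.5] -80 [ 86.7 127.2] -60 [ 85.8  93.4  97.5 116.6 121.2 129.5] 80 [67.4 72.4 77.  79.7] 100 [ 22.6 125.9] 
t 15.65 pos [0.5665 0.0881 0.0185] jaw deg -78.81 tz [-0.0068 -0.0021 -1.    ] F [-16.2  -3.9  12.9] w 0.004
[10.6 -0.4]
-120 [ 21.9 127.3] -100 [ 24.4  27.4  40.   43.7  54.5  58.2  65.3  77.4  81.7 126.3] -80 [ 86.1 127.2] -60 [ 87.8 125.9] 80 [67.7 72.5 77.1 79.6 87.3 87.3] 100 [ 22.5 126. ]
```

View pics/t6.png

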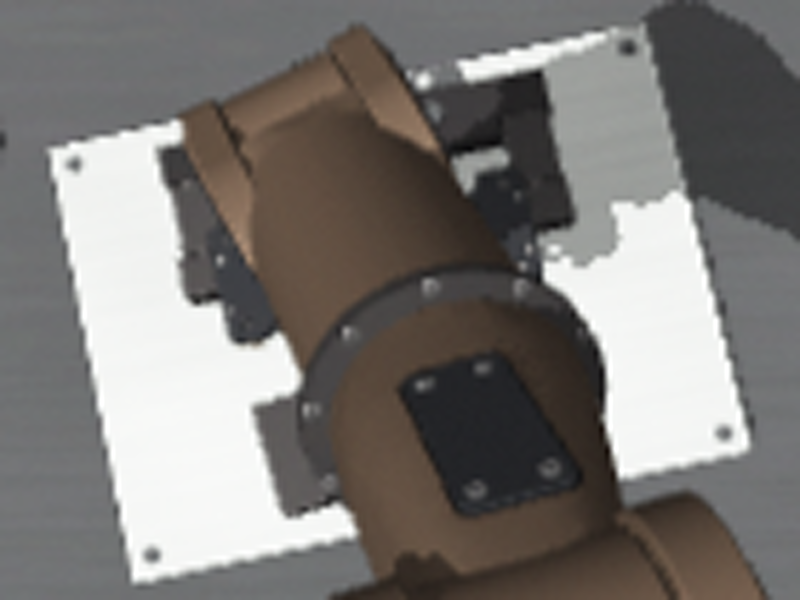

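The bar is square: its inner face is at x = 48–49 mm along its whole length, and there are no gaps at either block. I'll ease the downward rub slightly to put more of the push into the nip.

jog_arm(
  commands="1 0 0 0.0025 0 0 0; 1 0 0 0 0 0 0; 1 0.0007 0.0001 0 0 0 0; 1 0 0 0 0 0 0; 1 0 0 0 0 0 0",
)

```text
clock: 16.2
position: [0.5665, 0.0881, 0.0185]
ee_rot: [2.422, -1.991, -0.007]
force: [-13.5, -3.0, 4.4]
width: 0.007
```

Run:
```python
from h import *
th=np.radians(11.1);R=np.array([[np.cos(th),np.sin(th)],[-np.sin(th),np.cos(th)]])
for k in range(4):
    s=st();print(mf(s["position"]));im=viewer.get_image("scene")
P=pts(im);q=(P[...,:2]-[.556,.0865])@R.T*1000;T=(P[...,2]>.044)&(P[...,2]<.058)
for lo in range(-130,130,20):
    m=T&(q[...,1]>lo)&(q[...,1]<lo+20)&(q[...,0]>0)&(q[...,0]<140)
    x=np.sort(q[...,0][m]); g=np.where(np.diff(x)>3)[0]
    if len(x):print(lo,np.round([x[0]]+[v for i in g for v in(x[i],x[i+1])]+[x[-1]],1),end=' ')
```

```text
t 16.2 pos [0.5665 0.0881 0.0185] jaw deg -78.82 tz [-0.0074 -0.0021 -1.    ] F [-13.5  -3.    4.4] w 0.007
[10.6 -0.4]
t 16.25 pos [0.5665 0.0881 0.0185] jaw deg -78.82 tz [-0.0074 -0.0021 -1.    ] F [-14.3  -3.3   5.4] w 0.006
[10.6 -0.4]
t 16.3 pos [0.5665 0.0881 0.0185] jaw deg -78.82 tz [-0.0074 -0.0021 -1.    ] F [-13.6  -2.6   4.2] w 0.005
[10.7 -0.4]
t 16.35 pos [0.5665 0.0882 0.0185] jaw deg -78.81 tz [-0.0075 -0.0021 -1.    ] F [-14.1  -2.6   4.2] w 0.005
[10.6 -0.4]
-130 [ 21.  124.7] -110 [ 20.4 124.3] -90 [ 19.9  48.8  85.1 124.3] -70 [ 20.9  23.6  26.7  36.5  39.5  49.   84.6 127.4] -50 [ 38.   48.5  84.1 127. ] -30 [  7.    7.   35.1  49.   84.9 128. ] -10 [ 37.5  37.5  41.9  48.4  84.6 124.5] 10 [ 40.9  48.7  84.4 124.2] 30 [ 41.1  48.5  84.5 127.7] 50 [ 40.4  48.   83.8 128.2] 70 [ 36.1  48.4  62.9  65.7  85.1 125.8] 90 [ 33.9 123.9] 110 [ 41.1 124. ]
```

jog_arm(
  commands="1 0.0025 0.0005 0.0005 0 0 0; 1 0 0 0 0 0 0; 1 0 0 0 0 0 0; 1 0 0 0 0 0 0; 1 0 0 0 0 0 0",
)

```text
clock: 16.9
position: [0.5665, 0.0881, 0.0185]
ee_rot: [2.422, -1.99, -0.008]
force: [-16.5, -3.5, 6.1]
width: 0.006
```

Run:
```python
from h import *
s=st();f=s["force"]
if -19.5<f[0]<-10 and s["width"]<.02: print(arm.sign_off())
```

```text
t 16.9 pos [0.5665 0.0881 0.0185] jaw deg -78.82 tz [-0.0088 -0.0025 -1.    ] F [-16.5  -3.5   6.1] w 0.006
the job is handed in; nothing more can be done
None
```

I fitted the spare block in the empty left seat, closed the front bar on both end blocks, and handed the job in at 16.9 s with the arm still pressing it shut.

- **Spare block:** I lowered it into the gap outside the left cut and slid it in with the front bar still drawn back. It stopped against the shoulder with about 6.5 N of resistance.
- **Front bar:** I pushed it at the middle of its near side. The last push reading was about 17 N (asked for: 10 to 20 N). The tool stopped advancing as the force rose, which suggests the joints are solid.
- **Last image check:** this was taken just before the final small increase in push. The bar's inner face lay at x = 48–49 mm in the mould's frame along its length (49 mm when fully closed). It looked square, with no visible gap at either block.
- **Not measured:** I could not read the nip force on each block or the bar's exact y position. The cameras are only good to about 2 mm.
- **Noted:** about 6 N of upward force remained on the tool, from it rubbing on the bar. I had eased it down from about 12 N.
- **Other items:** the arm touched neither the long block nor the tools. The long block measured unmoved in the images; I did not re-measure the paddle, jacks or dip mould.

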